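# Index the rotary board holder with its drop-in pin

### The arm

A 6-joint arm with a two-finger parallel gripper is mounted at the origin on the work surface. World frame = base frame: x ahead of the robot, y to its left, z up, the work surface at z = 0. Lengths are in mm, angles in rad, forces in N, time in s.
With the tool pointing down it reaches from about 350 to 875 mm from the base axis. Payload 4.2 kg.
Tool frame: the origin (TCP) lies on the centre line of the jaws, within the pads' length; the fingertips stand 25 mm ahead of it and the grasp point (between the pads) lies 6 mm ahead of it; z points along the fingers, y is the line along which they close (so a half turn about z gives the same grasp; the last joint's range is limited). The gripper opens to 85 mm and grips with 20 to 120 N. Pads are 22 mm wide; open, the fingers measure 114 mm over their backs; the gripper's body (76 mm by 85 mm) begins 54 mm behind the grasp point. The pads swing forward as they close: fully open they stand 13 mm farther back than shut.
Start: joints at [-1.059, 0.385, 0.008, 0, -1.194, -0.259], TCP at [156.339, -605.109, 256.312] pointing down, gripper open.
Joint ranges: [-3.14, 3.14], [-1.21, 2.06], [-1.07, 1.41], [-3.16, 2.05], [-2.99, -0.16], [-3.1, 3.1]. Speed limits (rad/s): [2.79, 2.79, 3.14, 3.14, 3.14, 3.14].

### API

Orientations are given as a unit quaternion [x, y, z, w].
In Python, from bench import r gives the robot as it stands.
- The arm moves only by the tool servo_tool, never from a script. Its argument "steps" is a list of rows, each an object of numbers: "hand": the closure in counts, from 0 (fully open) to 255 (shut); "dx", "dy", "dz": the shift along the tool's x, y, z in m; "roll": the turn about the tool's z in degrees. In form: [{"hand": .., "dx": .., "dy": .., "dz": .., "roll": ..}, ...]. A call has 1 to 8 rows; each row shifts and turns the commanded pose from where the row before left it, along the tool's axes as they then stand; what a row does not reach is not made up. A row lasts 1/8 s, in which the tool goes at most 62.5 mm and 10.7 degrees, less where a joint would pass 70% of its speed; a pose out of reach is approached as far as the arm can. A call is refused whole if a number of a shift passes 0.0625 or a number of a turn 10.7, either way. A call with a gripper value outside its range is refused whole. The fingers move at their own pace and stop on an object; "squeeze" is the grip in N (left out, the last holds). Time passes only in rows, so rows that do not move let the fingers close. It gives the time, the measured TCP pose, the force, the opening and the grip force at its end, in the units of the state.
- r.get_obs(): the state, without advancing time (a new reading comes with each control period).
- r.read_camera(name): name is "side" or "top"; returns the picture (480x640x3 uint8, red, green, blue); there is no depth.
- r.camera_model(name): a dict with "vfov" (degrees; the focal length in pixels is half the picture's height over the tangent of half this angle, whatever the lens; pixels are square), "cx", "cy" (the principal point, pixels), "k1" (the pictures are not rectified: a ray, as slopes to the right and down, at radius r is drawn at 1 + k1 r^2 times it, then the intrinsics apply), "xyz" and "orientation" of the camera in the world. Camera axes: x right, y down, z forward; pixel columns grow to the right and rows downward; lengths in mm; the calibration is good to about 2 mm. A picture is of the moment at which its call begins. camera_model takes no time and is no camera call.
- r.hand_in(): hands the job in; it is judged then, once.
The state is a dict: "time": time; "joint_positions": joint angles; "qvel": joint speeds; "joint_efforts": joint torques, N m; "tcp_pos": TCP position; "orientation": TCP orientation; "wrist_force": force on the tool from outside, world axes, zero at the start; "ft_torque": the same for the moment, N m; "width": finger opening in mm; "finger_force": force on a finger pad.
Only numpy, scipy, OpenCV 4.12 (cv2) and the standard library are available. Lean on these libraries where they do the work, as an engineer would, in place of code of your own. Each camera call takes 0.05 s, during which the arm holds its last target. There are 200 camera calls.

### The job

Take the red-headed index pin from its blue stand and stand it in the guide hole of the teal bridge so that it rests, let go, on the turntable's ring. Then push the turntable's post gently clockwise until the pin drops by itself into the ring's notch, and go on pushing until the notch bears on the pin: hold it there with about 10 N for a second to take up the play, and let go. Never push the turntable with 20 N or more, leave the pin home, and leave the other things on the bench where they are.

Things in the scene. Friction and masses are not known exactly. Their poses are not given: they have to be found in the camera images.
- pin_mid (a point): Steel index pin, red head, upright, 78 mm tall: shank 10 mm diameter, 50 mm long, chamfered foot; above it the round red head, 18 mm diameter, 28 mm tall. 50 to 100 g. Point on its axis half-way up, 39 mm above the foot; the head's centre is 25 mm above this point. z: foot to head. Starts standing 26 mm deep in the blue stand's hole.
- pin: The same pin, origin at the centre of its foot; z points to the head.
- stand: Blue fixed block, 50 x 50 x 30 mm tall, in which the pin starts. Origin at the centre of its underside; the hole (13 mm wide, floor 4 mm above the table) is on that axis.
- bushing (a point): Centre of the upper mouth of the vertical guide hole in the teal bridge: 12 mm wide, chamfered, 26 mm long, right through, a red stripe on either side; mouth 78 mm above the table. z up, x horizontal, away from the turntable's axis. Pin riding on the ring: pin_mid 5 mm above this point; pin home in the notch: pin_mid 9 mm below it.
- turntable: Grey disc, 204 mm across, turning freely about a vertical axis (friction 1 to 2 N at the post; stays where left), a green circuit board clamped at its middle (up to 51 mm above the table). Origin on the axis, 16 mm above the table; its x axis points to the yellow mark. It can turn from 1.5 rad counter-clockwise to 0.9 rad clockwise of having the mark at the bushing.
- mark (a point): Yellow mark on the disc. Around the disc is clamped an aluminium ring, 80 to 100 mm from the axis, top 44 mm above the table, which runs 8 mm under the bridge; the bushing is over its middle. Its one notch, 14 mm wide and deep, lies only roughly at the mark: up to 0.09 rad to either side. At the start the mark is 0.55 to 1.15 rad counter-clockwise (from above) of the bushing.
- post (a point): Top centre of the upright push post (steel, orange cap) on the turntable's spoke: 120 mm from the axis, 2.742 rad counter-clockwise (from above) of the yellow mark, turning with it. Post 12 mm in diameter, cap (top 12 mm) 15 mm; from the spoke (28 mm above the table) up to 95 mm above the table. Once the pin is in the notch the post stops after up to 9 mm of play, and the pin leans by up to 0.14 rad under load.
- flux_jar: Bystander: small closed flux jar, 44 mm across, 50 mm tall; origin at the centre of its underside. Leave alone.
- solder_spool: Bystander: aluminium solder-wire spool standing on its flange, 52 mm across, 40 mm tall; origin at the centre of its underside. Leave alone.
- parts_tray: Bystander: low yellow divided tray, 110 x 80 x 25 mm; origin at the centre of its underside. Leave alone.
- driver: Bystander: screwdriver, 160 mm long, lying flat; origin at the middle of its length, on the table side. Leave alone.
- spare_board: Bystander: spare green circuit board lying flat, 100 x 70 x 5 mm; origin at the centre of its underside. Leave alone.
- wool_cup: Bystander: open brass cup for tip-cleaning wool, 64 mm across, 50 mm tall; origin at the centre of its underside. Leave alone.
Things that resemble listed ones, but are neither listed nor needed, are in the scene too. Leave any black or purple look-alike of the pin alone.

How it is judged:
By the outcome, as a careful person would: the job done as asked, in the order asked, and still so for the second after the job is handed in, with the robot touching nothing.
It also fails if it takes over 72 s, if anything falls off the work surface, if the arm or the gripper's body presses on something with over 40 N, if the wrist force passes 120 N, or if a joint passes its speed limit or range.

## Working session

There is one attempt and no reset: what is moved stays moved. The work goes in short steps, Python scripts to look and compute and a tool call to move; the robot and the scene stay as the last step left them, time stands still between calls to the robot, and variables do not carry over. Pictures are saved under pics/ and viewed, at most 10 in all, crops included, and the job is handed in when it is done.

Besides the shell and the picture viewer there is one more tool, called after ">>>" as name(argument=value, ...), one argument or row to a line, values as JSON. servo_tool: Moves the arm, as the interface text tells. Its arguments: {"type":"object","properties":{"steps":{"type":"array"},"squeeze":{"type":"number"}},"required":["steps"]}

```bash
mkdir -p pics; ls
python3 - <<'E'
from bench import r
import cv2
for n in("side","top"):
    im=r.read_camera(n); cv2.imwrite(f"pics/{n}0.png",im[:,:,::-1]); print(n,r.camera_model(n))
o=r.get_obs(); print({k:o[k] for k in o})
E
```

```text
pics
side {'vfov': 52.28337479055816, 'cx': 313.6142985261993, 'cy': 241.02880459201475, 'k1': -0.024016779472934353, 'xyz': array([203.41130006, 827.60229688, 803.83295509]), 'orientation': array([-0.17244979,  0.88164443, -0.43282382,  0.07501812])}
top {'vfov': 46.46880491173653, 'cx': 321.64411008996484, 'cy': 240.3182114376141, 'k1': -0.10631876875030671, 'xyz': array([ 387.95119679,  -35.66033826, 1363.78736964]), 'orientation': array([ 0.71380925, -0.69799744,  0.04318985, -0.03755751])}
{'time': 0.1, 'joint_positions': array([-1.05938888e+00,  3.85486758e-01,  6.74434112e-03, -4.21340616e-04,
       -1.19396507e+00, -2.58588723e-01]), 'qvel': array([ 0.00267334, -0.00255466,  0.00388366,  0.00080408,  0.00230066,
       -0.0006949 ]), 'joint_efforts': array([ 2.78352200e-04, -3.93319380e+01,  1.88929993e+01,  4.19796824e+00,
       -2.62340582e-03,  7.02868419e-06]), 'tcp_pos': array([ 156.22632224, -604.67562057,  255.32154397]), 'orientation': array([-1.25995827e-01,  9.92030292e-01,  9.59169454e-04, -1.77394019e-04]), 'wrist_force': array([-0.77082973,  0.68735173, -0.94186296]), 'ft_torque': array([-0.00447637, -0.00268609, -0.0014184 ]), 'finger_force': 0.0, 'width': 85.2199679671798}
```

View pics/side0.png

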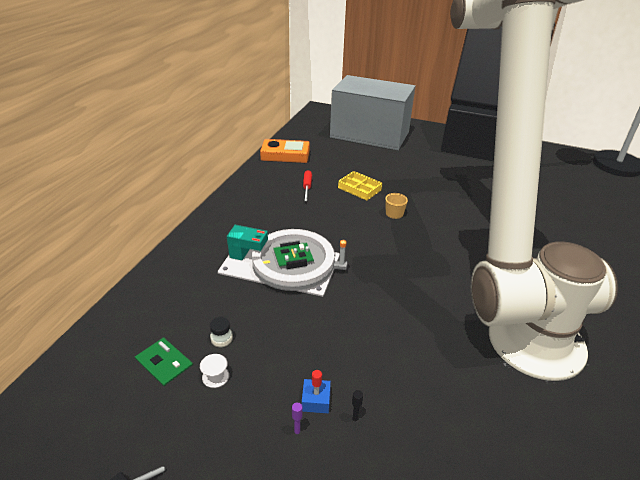

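View pics/top0.png

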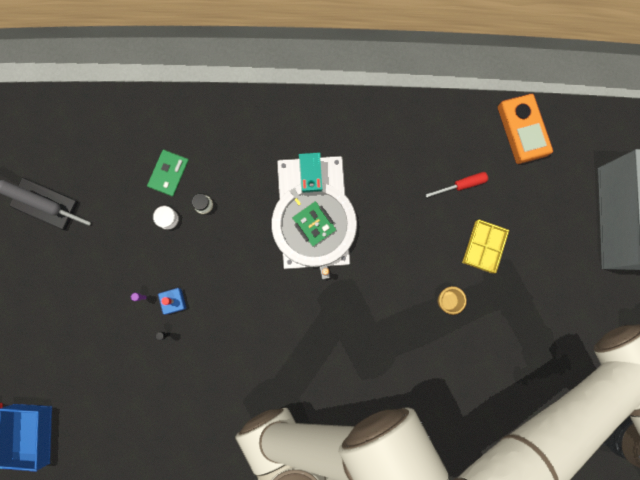

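Side view: the red-headed pin is at (317,378) in its blue stand. The look-alikes are a purple pin (297,410) and a black pin (357,400), and the screwdriver's red handle is at (308,180). In the top view the pin is at (167,301), purple at (135,297), black at (160,336), the bridge at (311,175) with its hole near (311,184), the mark near (297,202) and the post at (325,271). I choose the red head on the blue block. Next I check it in a close crop and measure.

```bash
cat > h.py <<'E'
import numpy as np, cv2
from scipy.spatial.transform import Rotation as R
from bench import r
def ray(n,u,v):
    m=r.camera_model(n); f=240/np.tan(np.radians(m['vfov']/2))
    d=np.array([(u-m['cx'])/f,(v-m['cy'])/f]); s=d.copy()
    for _ in range(20): s=d/(1+m['k1']*(s@s))
    w=R.from_quat(m['orientation']).apply([s[0],s[1],1]); return np.array(m['xyz']),w/np.linalg.norm(w)
def plane(n,uv,z):
    c,d=ray(n,*uv); return c+d*(z-c[2])/d[2]
def tri(a,b):
    c1,d1=ray("top",*a); c2,d2=ray("side",*b)
    t=np.linalg.lstsq(np.stack([d1,-d2],1),c2-c1,rcond=None)[0]
    p,q=c1+t[0]*d1,c2+t[1]*d2; return (p+q)/2,np.linalg.norm(p-q)
def blobs(im,lo,hi,roi=None,amin=4):
    hsv=cv2.cvtColor(im,cv2.COLOR_RGB2HSV); m=cv2.inRange(hsv,np.array(lo),np.array(hi))
    if lo[0]==0 and hi[0]<12: m|=cv2.inRange(hsv,np.array([170]+list(lo[1:])),np.array([180]+list(hi[1:])))
    if roi: k=np.zeros_like(m); x0,y0,x1,y1=roi; k[y0:y1,x0:x1]=255; m&=k
    n,_,s,c=cv2.connectedComponentsWithStats(m)
    return [(c[i].round(1).tolist(),s[i].tolist()) for i in range(1,n) if s[i][4]>=amin]
E
python3 - <<'E'
from h import *
T=r.read_camera("top");S=r.read_camera("side")
col=dict(red=((0,130,70),(8,255,255)),blue=((105,130,60),(120,255,255)),orange=((9,120,120),(22,255,255)),yellow=((23,100,120),(34,255,255)),teal=((78,100,40),(95,255,255)))
for k,(lo,hi) in col.items():
    print(k,"T",blobs(T,lo,hi,(120,140,365,330)),"\n  S",blobs(S,lo,hi,(200,215,360,440)))
c=lambda im,x0,y0,x1,y1,s:cv2.resize(im[y0:y1,x0:x1],None,fx=s,fy=s,interpolation=cv2.INTER_CUBIC)
a=c(T,265,145,365,285,4);b=c(S,215,215,355,305,2.8)
d=c(S,280,360,370,440,2.5); e=c(T,120,280,200,350,2.5)
o=np.zeros((600,800,3),np.uint8)
o[:560,:400]=a; o[:252,400:792]=b; o[260:460,400:625]=d; o[260:435,600:800][:, :]=e
cv2.imwrite("pics/c1.png",o[:,:,::-1])
E
```

```text
red T [([317.9, 182.5], [317, 179, 3, 8, 15]), ([303.7, 183.2], [303, 180, 2, 8, 12]), ([166.1, 300.8], [162, 298, 9, 7, 50])] 
  S [([260.0, 231.3], [257, 230, 7, 3, 11]), ([255.4, 239.2], [252, 238, 8, 3, 13]), ([316.4, 377.9], [312, 370, 10, 17, 155])]
blue T [([173.5, 300.9], [159, 288, 27, 26, 413])] 
  S [([315.6, 397.1], [302, 379, 29, 35, 781])]
orange T [([327.6, 271.1], [327, 269, 2, 5, 7])] 
  S [([342.5, 243.5], [340, 240, 7, 8, 34]), ([292.5, 252.0], [292, 251, 2, 3, 4]), ([293.8, 255.5], [293, 254, 2, 4, 4])]
yellow T [([297.3, 201.2], [295, 198, 6, 7, 20]), ([312.9, 223.3], [309, 219, 11, 9, 24])] 
  S [([293.6, 254.8], [293, 253, 3, 4, 5]), ([265.9, 261.6], [263, 261, 7, 3, 15])]
teal T [([310.4, 169.8], [298, 152, 24, 40, 687])] 
  S [([244.2, 240.6], [227, 224, 41, 36, 973])]
```

View pics/c1.png

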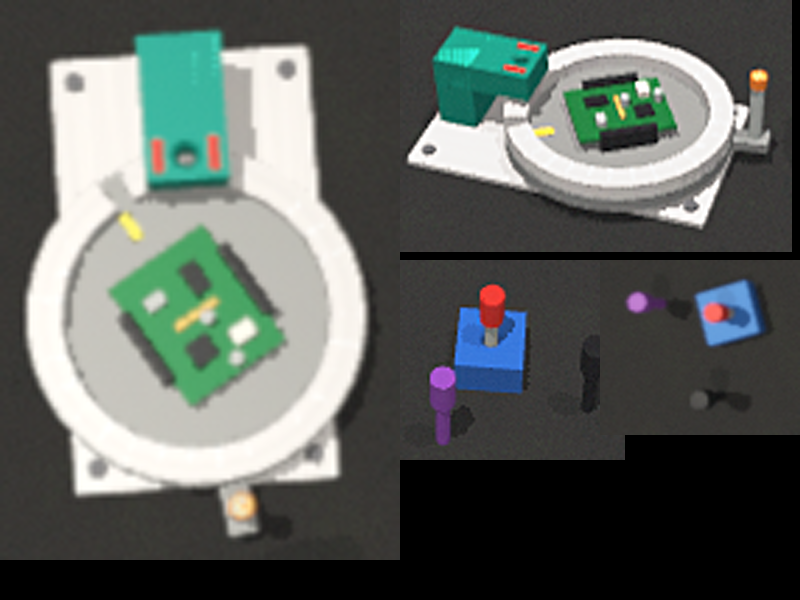

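The crop confirms a red head on a grey shank in the blue block. It also shows the guide hole at top pixel (311.2,183.8), the notch at about (294.5,192) and the post cap at (325,271). Next come the positions.

Run:
```python
from h import *
np.set_printoptions(precision=1,suppress=True)
print("head",tri((166.1,300.8),(316.4,377.9)), plane("top",(166.1,300.8),70))
print("stand",plane("top",(173.5,300.9),28))
s1=tri((317.9,182.5),(260,231.3)); s2=tri((303.7,183.2),(255.4,239.2)); print("stripes",s1,s2,(s1[0]+s2[0])/2)
h=plane("top",(311.2,183.8),78); print("hole top@78",h, "stripes top@78",plane("top",(310.8,182.85),78),"side@78",plane("side",(257.7,235.25),78))
print("cap",tri((325.2,271.2),(342.5,241.5)),plane("top",(325.2,271.2),92))
mk=tri((297.3,201.2),(265.9,261.6)); print("mark",mk)
n=plane("top",(294.5,192),44); print("notch",n)
T=r.read_camera("top"); hsv=cv2.cvtColor(T,cv2.COLOR_RGB2HSV)
# ring inner edge: bright white ring ellipse on outer border, edges against dark table
g=cv2.cvtColor(T,cv2.COLOR_RGB2GRAY)
c0=np.array([314.,226.]);P=[]
for a in np.radians(np.r_[-35:35:3,145:215:3]):
    d=np.array([np.cos(a),np.sin(a)]); k=np.arange(34,54,.25)
    v=cv2.remap(g,(c0[0]+k*d[0]).astype(np.float32)[None],(c0[1]+k*d[1]).astype(np.float32)[None],1)[0].astype(float)
    i=np.argmin(np.convolve(v,[1]*4+[-1]*4,'same')[4:-4]*-1*-1 if 0 else v[8:]-v[:-8])+4
    P.append(plane("top",c0+k[i]*d,44)[:2])
P=np.array(P)
for _ in range(3):
    A=np.c_[2*P,np.ones(len(P))]; s=np.linalg.lstsq(A,(P**2).sum(1),rcond=None)[0]; rr=np.sqrt(s[2]+s[:2]@s[:2])
    e=np.hypot(*(P-s[:2]).T)-rr; P=P[abs(e)<3]
print("axis",s[:2],rr,len(P))
ax=s[:2]
for nm,q in(("hole",h),("mark",mk[0]),("notch",n),("cap",plane("top",(325.2,271.2),95))):
    d=q[:2]-ax; print(nm,np.hypot(*d),np.arctan2(d[1],d[0]))
```

```text
head (array([387.8, 314.2,  65.6]), np.float64(1.0931827559048917)) [387.2 312.9  70. ]
stand [387.5 306.3  28. ]
stripes (array([673.6, -32.2,  75.1]), np.float64(2.202505744925213)) (array([670.4,   0.9,  75. ]), np.float64(0.6003975654209148)) [672.  -15.6  75.1]
hole top@78 [668.4 -16.9  78. ] stripes top@78 [670.7 -15.9  78. ] side@78 [670.8 -12.   78. ]
cap (array([464.9, -53.5,  91.1]), np.float64(2.8989511697154167)) [463.4 -53.8  92. ]
mark (array([636.2,  16.7,  27.2]), np.float64(1.2517644516924147))
notch [654.8  23.2  44. ]
axis [579.9 -24.3] 101.53798206569158 48
hole 88.83590171538887 0.08294542530261467
mark 69.68404748907983 0.628719665965331
notch 88.69610537999459 0.5646515498464909
cap 120.28542217155444 -2.8934530658351063
```

>>> servo_tool(
  steps=[
    {"hand": 110, "dx": -0.036, "dy": 0.04, "dz": 0, "roll": 7.25},
    {"hand": 110, "dx": -0.036, "dy": 0.04, "dz": 0, "roll": 7.25},
    {"hand": 110, "dx": -0.036, "dy": 0.04, "dz": 0, "roll": 0},
    {"hand": 110, "dx": -0.036, "dy": 0.04, "dz": 0, "roll": 0},
    {"hand": 110, "dx": -0.036, "dy": 0.04, "dz": 0, "roll": 0},
    {"hand": 110, "dx": -0.036, "dy": 0.04, "dz": 0, "roll": 0},
    {"hand": 110, "dx": -0.02, "dy": 0.05, "dz": 0, "roll": 0},
    {"hand": 110, "dx": -0.02, "dy": 0.05, "dz": 0, "roll": 0},
  ],
  squeeze=40,
)

```text
time: 1.25
tcp_pos: [396.5, -251.6, 256.3]
orientation: [0.0, 1.0, -0.0, 0.0]
wrist_force: [1.2, -0.2, 0.7]
width: 48.3
finger_force: 0.0
```

>>> servo_tool(
  steps=[
    {"dy": 0.06},
    {"dy": 0.06},
    {"dy": 0.06},
    {"dy": 0.06},
    {"dy": 0.06},
    {"dy": 0.06},
    {"dy": 0.06, "dz": 0.02},
    {"dy": 0.06, "dz": 0.02},
  ],
)

```text
schema error: expected keys hand, dx, dy, dz, roll
```

>>> servo_tool(
  steps=[
    {"dy": 0.03, "dz": 0.03},
    {"dz": 0.03},
    {"dz": 0},
  ],
)

```text
schema error: expected keys hand, dx, dy, dz, roll
```

>>> servo_tool(
  steps=[
    {"hand": 110, "dx": 0, "dy": 0.06, "dz": 0, "roll": 0},
    {"hand": 110, "dx": 0, "dy": 0.06, "dz": 0, "roll": 0},
    {"hand": 110, "dx": 0, "dy": 0.06, "dz": 0, "roll": 0},
    {"hand": 110, "dx": 0, "dy": 0.06, "dz": 0, "roll": 0},
    {"hand": 110, "dx": 0, "dy": 0.06, "dz": 0, "roll": 0},
    {"hand": 110, "dx": 0, "dy": 0.06, "dz": 0, "roll": 0},
    {"hand": 110, "dx": 0, "dy": 0.06, "dz": 0.02, "roll": 0},
    {"hand": 110, "dx": 0, "dy": 0.06, "dz": 0.02, "roll": 0},
  ],
)

```text
time: 2.25
tcp_pos: [395.7, 227.6, 216.8]
orientation: [-0.0, 1.0, 0.001, 0.001]
wrist_force: [0.3, -0.1, 0.2]
width: 48.7
finger_force: 0.0
```

>>> servo_tool(
  steps=[
    {"hand": 110, "dx": 0, "dy": 0.03, "dz": 0.03, "roll": 0},
    {"hand": 110, "dx": 0, "dy": 0.03, "dz": 0.03, "roll": 0},
    {"hand": 110, "dx": 0, "dy": 0, "dz": 0, "roll": 0},
  ],
)

```text
time: 2.62
tcp_pos: [395.1, 285.9, 154.5]
orientation: [-0.001, 1.0, -0.002, -0.002]
wrist_force: [-0.2, -0.2, 0.6]
width: 48.2
finger_force: 0.0
```

>>> servo_tool(
  steps=[
    {"hand": 110, "dx": 0.0075, "dy": 0.0275, "dz": 0.0, "roll": 0},
    {"hand": 110, "dx": 0, "dy": 0, "dz": 0.02, "roll": 0},
    {"hand": 110, "dx": 0, "dy": 0, "dz": 0, "roll": 0},
  ],
)

```text
time: 3.0
tcp_pos: [388.2, 311.8, 136.6]
orientation: [0.0, 1.0, -0.001, -0.001]
wrist_force: [-0.4, -0.0, 1.1]
width: 48.7
finger_force: 0.0
```

Run:
```python
from h import *
T=r.read_camera("top");S=r.read_camera("side")
print(r.get_obs()['tcp_pos'])
c=lambda im,x0,y0,x1,y1,s:cv2.resize(im[y0:y1,x0:x1],None,fx=s,fy=s,interpolation=cv2.INTER_CUBIC)
o=np.hstack([c(T,110,250,210,350,4),c(S,250,300,350,400,4)])
cv2.imwrite("pics/c2.png",o[:,:,::-1])
```

```text
[389.00908142 312.53483762 137.77702451]
```

View pics/c2.png

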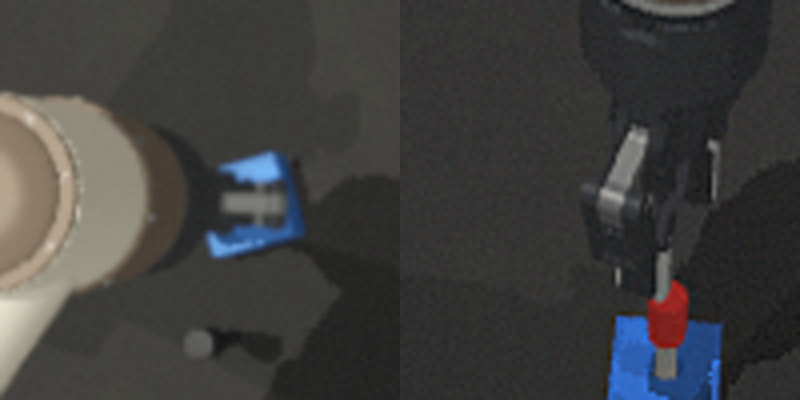

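The side view shows the open fingers standing over the red head (crop (668,315), side pixel about (317,379)), so I descend and grip.

>>> servo_tool(
  steps=[
    {"hand": 110, "dx": 0.0, "dy": 0.001, "dz": 0.03, "roll": 0},
    {"hand": 110, "dx": 0, "dy": 0, "dz": 0.02, "roll": 0},
    {"hand": 110, "dx": 0, "dy": 0, "dz": 0.012, "roll": 0},
    {"hand": 110, "dx": 0, "dy": 0, "dz": 0, "roll": 0},
  ],
)

```text
time: 3.6
tcp_pos: [388.8, 313.6, 74.8]
orientation: [0.0, 1.0, -0.0, -0.0]
wrist_force: [0.2, -0.9, 0.4]
width: 48.5
finger_force: 0.0
```

>>> servo_tool(
  steps=[
    {"hand": 230, "dx": 0, "dy": 0, "dz": 0, "roll": 0},
    {"hand": 230, "dx": 0, "dy": 0, "dz": 0, "roll": 0},
    {"hand": 230, "dx": 0, "dy": 0, "dz": 0, "roll": 0},
    {"hand": 230, "dx": 0, "dy": 0, "dz": 0, "roll": 0},
  ],
  squeeze=40,
)

```text
time: 4.1
tcp_pos: [389.1, 314.5, 75.7]
orientation: [-0.0, 1.0, 0.001, 0.001]
wrist_force: [0.6, 0.5, 4.8]
width: 16.5
finger_force: 39.1
```

>>> servo_tool(
  steps=[
    {"hand": 230, "dx": 0, "dy": 0, "dz": -0.01, "roll": 0},
    {"hand": 230, "dx": 0, "dy": 0, "dz": -0.02, "roll": 0},
    {"hand": 230, "dx": 0, "dy": 0, "dz": -0.04, "roll": 0},
    {"hand": 230, "dx": 0, "dy": 0, "dz": -0.04, "roll": 0},
    {"hand": 230, "dx": 0, "dy": 0, "dz": 0, "roll": 0},
    {"hand": 230, "dx": 0, "dy": 0, "dz": 0, "roll": 0},
  ],
)

```text
time: 4.85
tcp_pos: [387.9, 313.2, 184.3]
orientation: [0.0, 1.0, -0.0, -0.001]
wrist_force: [0.3, -0.1, -0.8]
width: 16.7
finger_force: 39.3
```

Run:
```python
from h import *
S=r.read_camera("side");T=r.read_camera("top")
o=r.get_obs();print(o['tcp_pos'],o['width'],o['wrist_force'])
c=lambda im,x0,y0,x1,y1,s:cv2.resize(im[y0:y1,x0:x1],None,fx=s,fy=s,interpolation=cv2.INTER_CUBIC)
cv2.imwrite("pics/c3.png",np.hstack([c(S,265,285,365,385,4),c(T,120,230,220,330,4)])[:,:,::-1])
print(blobs(S,(0,130,70),(8,255,255),(260,270,370,420)))
```

```text
[387.93622182 313.05939663 183.50945784] 17.02066259866068 [ 0.15531315  0.8576991  -2.04301574]
[([316.5, 329.5], [316, 329, 2, 2, 4]), ([323.0, 338.1], [322, 330, 3, 17, 36])]
```

View pics/c3.png

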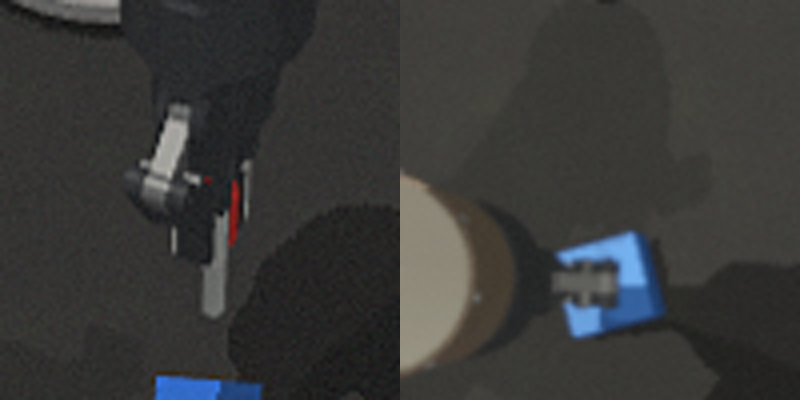

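The pin is gripped upright, its shank showing from (319,338) to its foot at (318,364) in the side view. I carry it over to the bridge.

>>> servo_tool(
  steps=[
    {"hand": 230, "dx": -0.02, "dy": -0.022, "dz": 0, "roll": 0},
    {"hand": 230, "dx": -0.035, "dy": -0.041, "dz": 0, "roll": 0},
    {"hand": 230, "dx": -0.038, "dy": -0.045, "dz": 0, "roll": 0},
    {"hand": 230, "dx": -0.038, "dy": -0.045, "dz": 0, "roll": 0},
    {"hand": 230, "dx": -0.038, "dy": -0.045, "dz": 0, "roll": 0},
    {"hand": 230, "dx": -0.038, "dy": -0.045, "dz": 0, "roll": 0},
    {"hand": 230, "dx": -0.038, "dy": -0.045, "dz": 0, "roll": 0},
    {"hand": 230, "dx": -0.025, "dy": -0.03, "dz": 0, "roll": 0},
  ],
)

```text
time: 5.95
tcp_pos: [659.2, -6.6, 182.5]
orientation: [0.001, 1.0, -0.0, -0.002]
wrist_force: [-0.4, 0.7, -1.1]
width: 16.7
finger_force: 39.3
```

>>> servo_tool(
  steps=[
    {"hand": 230, "dx": -0.012, "dy": -0.01, "dz": 0.015, "roll": 0},
    {"hand": 230, "dx": 0, "dy": 0, "dz": 0.0, "roll": 0},
    {"hand": 230, "dx": 0, "dy": 0, "dz": 0, "roll": 0},
  ],
)

```text
time: 6.32
tcp_pos: [669.7, -13.3, 168.9]
orientation: [-0.0, 1.0, -0.0, -0.001]
wrist_force: [-1.1, -0.1, -0.6]
width: 16.7
finger_force: 39.3
```

Run:
```python
from h import *
S=r.read_camera("side");T=r.read_camera("top")
o=r.get_obs();print(o['tcp_pos'],o['width'],o['wrist_force'])
c=lambda im,x0,y0,x1,y1,s:cv2.resize(im[y0:y1,x0:x1],None,fx=s,fy=s,interpolation=cv2.INTER_CUBIC)
cv2.imwrite("pics/c4.png",np.hstack([c(S,215,185,305,265,5),c(T,270,140,340,220,5)])[:,:,::-1])
```

```text
[670.11041277 -13.06188775 170.13800985] 16.701006462364152 [-0.03237989 -0.32665399 -0.16958288]
```

View pics/c4.png

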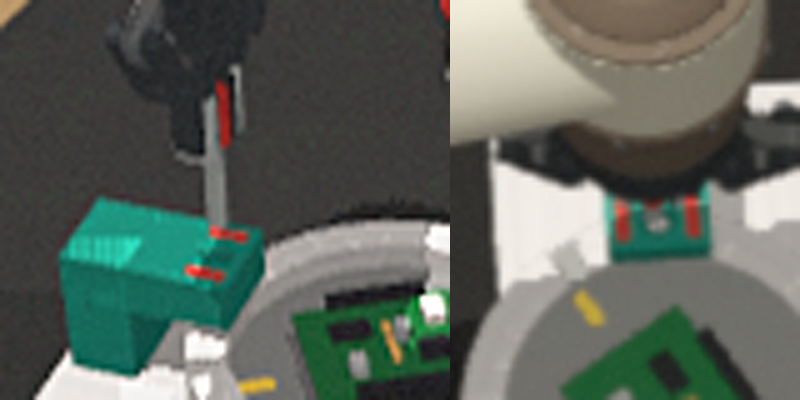

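Top view: the foot is at about (311.2,183.8), between the red stripes and over the hole. Side view: the foot is at about (258.4,229). I refine these numerically.

Run:
```python
from h import *
np.set_printoptions(precision=1,suppress=True)
S=r.read_camera("side");T=r.read_camera("top")
# top: low-saturation grey blob between stripes
hs=cv2.cvtColor(T,cv2.COLOR_RGB2HSV)
print("topS");print(hs[178:192,303:320,1]); print("V");print(hs[178:192,303:320,2])
hs=cv2.cvtColor(S,cv2.COLOR_RGB2HSV); print("sideS");print(hs[222:246,250:268,1])
print("foot",tri((311.2,183.8),(258.4,229)),plane("top",(311.2,183.8),98))
```

```text
topS
[[ 55   6   7  15  15   8  21   8   8  25  15   8  12  30  94 101  35]
 [ 36  53  25  45  64  33  64  83  68  13  77  28  15  50 155 167  73]
 [106 103  62  93 120  32 106 131 121  42 133  83  23  57 165 174 104]
 [128 153 102  97 160  96  38  83  78  85 175 153  75  33 148 186 116]
 [132 170 136  88 178 109  16  18  16  65 160 199 165  89 157 186 128]
 [114 181 131 109 190 119  21  14  10  24  99 184 198 107 156 189 151]
 [145 184 133 103 185 162  41  12  15  12  35 140 204 133 126 185 155]
 [149 190 152  68 181 186  75  11  12  10  58 149 196 132 128 184 158]
 [121 183 151  65 180 201 174 100  76  80 139 195 197 136 114 170 165]
 [103 163 134  83 185 197 202 190 179 181 189 204 193 185  89  57  48]
 [ 92  43  65 165 190 191 193 200 204 195 202 204 199 199 188 169 173]
 [188 179 184 190 198 201 193 199 201 209 211 199 198 217 209 220 204]
 [220 206 212 202 197 197 211 200 203 197 199 204 195 198 197 185 172]
 [161 173 147 143 148 143 142 120 123 115  94  86  83  84  85  73  74]]
V
[[ 46  40  35  33  35  33  36  32  32  31  35  33  43  43  60  63  65]
 [ 93  77  51  45  44  39  
[... 2090 characters left out ...]
213 200 255]
 [219 176 166 158 126  90  78 148 178 231 225 213 202 209 209 212 230 255]
 [219 155 160 203 220 215 204 152 153  97 162 219 210 210 210 191 218 193]
 [213 198 177  46  53 125 156 163 214 146 144 212 212 201 202 224 255  52]
 [211 216 221 234 249 249 209 182  64 125 212 217 210 198 216 245 127   5]
 [210 203 215 213 217 217 212 231 231 219 219 212 199 205 225 188  11  16]
 [209 197 207 193 209 204 210 212 209 213 196 196 211 208 252  66  19  17]
 [191 204 209 209 209 209 209 208 201 196 211 210 212 232 207  10  17   9]
 [208 209 210 198 210 196 195 208 208 208 199 202 224 255  14  21  12  12]]
foot (array([667.3, -16.3,  94.5]), np.float64(5.121508986912814)) [664.  -17.2  98. ]
```

```bash
cat >> h.py <<'E'
def proj(n,p):
    m=r.camera_model(n); f=240/np.tan(np.radians(m['vfov']/2))
    q=R.from_quat(m['orientation']).inv().apply(np.array(p)-m['xyz']); s=q[:2]/q[2]
    return f*s*(1+m['k1']*(s@s))+[m['cx'],m['cy']]
E
python3 - <<'E'
from h import *
np.set_printoptions(precision=1,suppress=True)
for x in(664,667,670):
    print(x,"top near rim",proj("top",(x-4.5,-13,98)),"side foot",proj("side",(x,-13,98)),"side z148",proj("side",(x,-13,148)),"L/R edges foot",proj("side",(x+4,-10,99)),proj("side",(x-4,-16,99)))
S=r.read_camera("side");g=cv2.cvtColor(S,cv2.COLOR_RGB2GRAY)
for v in range(204,234,2): print(v,g[v,248:270])
print("mouth top/side", proj("top",(670,-16,78)),proj("side",(670,-16,78)))
E
```

```text
664 top near rim [309.3 185.7] side foot [260.  229.1] side z148 [258.9 212.1] L/R edges foot [257.9 229.1] [262.  228.5]
667 top near rim [309.4 184.4] side foot [258.9 228.8] side z148 [257.8 211.8] L/R edges foot [256.8 228.8] [260.9 228.2]
670 top near rim [309.4 183.1] side foot [257.7 228.5] side z148 [256.6 211.5] L/R edges foot [255.7 228.5] [259.8 227.9]
204 [ 47  43  37  45  43  44  27  80  97 108  70  71  53  27 138  74  56  59
  59  58  59  62]
206 [ 54  42  40  45  41  43  35  91 130 134  73  69  45  28 140  65  54  58
  60  55  59  59]
208 [ 57  44  38  46  43  41  33  74 128 134  65  66  50  29 110  82  57  57
  60  57  61  60]
210 [ 58  45  44  45  41  43  33  77 130 132  84  73  59  35  99  71  59  57
  60  60  59  60]
212 [ 61  44  41  41  47  42  43  56 130 133  76  67  58  53  61  59  60  62
  56  60  57  64]
214 [ 59  80  55  39  35  35  33  44 124 131 108  66  56  57  60  65  60  59
  62  61  60  61]
216 [ 59  58  71  95  97  98  90 117 129 127 122  77  60  59  61  60  59  59
  60  57  59  61]
218 [ 60  54  57  58  58  58  52  87 113 121 120  89  58  59  60  61  59  57
  62  64  60  60]
220 [ 59  59  59  59  62  57  56  81 116 122 127  99  59  56  59  59  60  58
  59  57  61  59]
222 [ 61  59  58  59  58  58  53  77 116 123 127 107  61  57  56  59  63  58
  61  60  59  59]
224 [ 61  59  57  56  59  56  56  56 120 121 127 116  62  55  60  58  61  58
  62  63  58  60]
226 [ 53  54  53  55  55  57  55  51 118 125 124 127  65  54  58  60  59  58
  62  56  59  58]
228 [117 111 108 103 101  95  91  77 121 120 121 128  69  56  57  57  61  58
  60  57  59  58]
230 [112 111 114 115 114 116 109 121 117 141 146 125  85  73  74  75  74  70
  71  67  59  58]
232 [114 110 111 113 112 110 110 108 118 134 121  99  90  95  77  79  84  84
  81  62  56  55]
mouth top/side [310.8 183.1] [258.7 234.4]
```

The grey patch in the top view is the ring seen through the hole. That puts the mouth at about (670.8, -14.5), and the pin is vertical. I try a gentle descent.

>>> servo_tool(
  steps=[
    {"hand": 230, "dx": -0.0007, "dy": -0.0013, "dz": 0.008, "roll": 0},
    {"hand": 230, "dx": 0, "dy": 0, "dz": 0.006, "roll": 0},
    {"hand": 230, "dx": 0, "dy": 0, "dz": 0.003, "roll": 0},
    {"hand": 230, "dx": 0, "dy": 0, "dz": 0.003, "roll": 0},
    {"hand": 230, "dx": 0, "dy": 0, "dz": 0.002, "roll": 0},
    {"hand": 230, "dx": 0, "dy": 0, "dz": 0, "roll": 0},
  ],
)

```text
time: 7.32
tcp_pos: [671.3, -15.5, 147.7]
orientation: [0.0, 1.0, -0.0, -0.0]
wrist_force: [1.4, 0.0, -0.4]
width: 16.7
finger_force: 39.3
```

>>> servo_tool(
  steps=[
    {"hand": 230, "dx": 0, "dy": 0, "dz": 0.002, "roll": 0},
    {"hand": 230, "dx": 0, "dy": 0, "dz": 0.002, "roll": 0},
    {"hand": 230, "dx": 0, "dy": 0, "dz": 0.0, "roll": 0},
  ],
)

```text
time: 7.7
tcp_pos: [671.2, -15.4, 143.6]
orientation: [0.0, 1.0, 0.0, 0.0]
wrist_force: [0.5, 0.7, -1.1]
width: 16.7
finger_force: 39.3
```

>>> servo_tool(
  steps=[
    {"hand": 230, "dx": 0, "dy": 0, "dz": 0.003, "roll": 0},
    {"hand": 230, "dx": 0, "dy": 0, "dz": 0.003, "roll": 0},
    {"hand": 230, "dx": 0, "dy": 0, "dz": 0.003, "roll": 0},
    {"hand": 230, "dx": 0, "dy": 0, "dz": 0.0, "roll": 0},
  ],
)

```text
time: 8.2
tcp_pos: [671.2, -15.4, 134.4]
orientation: [0.0, 1.0, 0.0, -0.0]
wrist_force: [0.3, 0.1, -1.0]
width: 16.5
finger_force: 39.3
```

>>> servo_tool(
  steps=[
    {"hand": 230, "dx": 0, "dy": 0, "dz": 0.003, "roll": 0},
    {"hand": 230, "dx": 0, "dy": 0, "dz": 0.004, "roll": 0},
    {"hand": 230, "dx": 0, "dy": 0, "dz": 0.004, "roll": 0},
    {"hand": 230, "dx": 0, "dy": 0, "dz": 0.003, "roll": 0},
    {"hand": 230, "dx": 0, "dy": 0, "dz": 0.0, "roll": 0},
  ],
)

```text
time: 8.82
tcp_pos: [671.2, -15.4, 120.3]
orientation: [0.0, 1.0, 0.0, -0.0]
wrist_force: [0.5, 0.5, -1.9]
width: 16.9
finger_force: 39.3
```

>>> servo_tool(
  steps=[
    {"hand": 230, "dx": 0, "dy": 0, "dz": 0.0015, "roll": 0},
    {"hand": 230, "dx": 0, "dy": 0, "dz": 0.0015, "roll": 0},
    {"hand": 230, "dx": 0, "dy": 0, "dz": 0.0, "roll": 0},
  ],
)

```text
time: 9.2
tcp_pos: [671.3, -15.5, 117.7]
orientation: [0.0, 1.0, 0.0, 0.0]
wrist_force: [0.7, -0.8, -1.2]
width: 16.7
finger_force: 39.3
```

Foot about 2 mm above the ring. Opening the fingers gently to let it settle, then rising.

>>> servo_tool(
  steps=[
    {"hand": 195, "dx": 0, "dy": 0, "dz": 0.001, "roll": 0},
    {"hand": 160, "dx": 0, "dy": 0, "dz": 0, "roll": 0},
    {"hand": 130, "dx": 0, "dy": 0, "dz": 0, "roll": 0},
    {"hand": 110, "dx": 0, "dy": 0, "dz": 0, "roll": 0},
    {"hand": 110, "dx": 0, "dy": 0, "dz": 0, "roll": 0},
  ],
)

```text
time: 9.82
tcp_pos: [671.2, -15.5, 116.8]
orientation: [0.0, 1.0, -0.0, -0.0]
wrist_force: [-0.4, -0.2, -0.2]
width: 48.6
finger_force: 0.0
```

>>> servo_tool(
  steps=[
    {"hand": 110, "dx": 0, "dy": 0, "dz": -0.02, "roll": 0},
    {"hand": 110, "dx": 0, "dy": 0, "dz": -0.04, "roll": 0},
    {"hand": 160, "dx": 0.03, "dy": -0.03, "dz": -0.02, "roll": 0},
    {"hand": 255, "dx": 0.05, "dy": -0.03, "dz": 0, "roll": 0},
    {"hand": 255, "dx": 0.05, "dy": -0.02, "dz": 0, "roll": 0},
    {"hand": 255, "dx": 0.05, "dy": 0, "dz": 0, "roll": 0},
    {"hand": 255, "dx": 0.02, "dy": 0, "dz": 0, "roll": 0},
    {"hand": 255, "dx": 0, "dy": 0, "dz": 0, "roll": 0},
  ],
)

```text
time: 10.82
tcp_pos: [470.1, -95.6, 197.5]
orientation: [0.0, 1.0, 0.0, 0.001]
wrist_force: [0.3, -0.2, -0.0]
width: 0.1
finger_force: 0.0
```

Run:
```python
from h import *
S=r.read_camera("side");T=r.read_camera("top")
o=r.get_obs();print(o['tcp_pos'],o['width'],o['wrist_force'])
c=lambda im,x0,y0,x1,y1,s:cv2.resize(im[y0:y1,x0:x1],None,fx=s,fy=s,interpolation=cv2.INTER_CUBIC)
cv2.imwrite("pics/c5.png",np.hstack([c(S,215,185,355,305,3.3),c(T,275,145,365,265,3.3)])[:,:,::-1])
red=((0,130,70),(8,255,255))
print(blobs(S,*red,(230,190,300,260)),blobs(T,*red,(290,160,330,200)))
print(proj("side",(670.5,-15,108)),proj("side",(670.5,-15,94)),blobs(S,(9,120,120),(22,255,255),(325,225,360,260)))
```

```text
[472.07117385 -95.40351449 197.32749821] 0.3661271236821784 [ 1.17569182  0.75617198 -0.45687   ]
[([257.6, 225.1], [254, 218, 10, 15, 100]), ([255.4, 239.2], [252, 238, 8, 3, 13])] [([311.1, 180.4], [308, 176, 7, 10, 56]), ([317.6, 181.9], [317, 179, 2, 8, 13]), ([303.6, 182.9], [303, 180, 2, 8, 13])]
[257.71456392 224.69683271] [258.02004775 229.35775222] [([342.5, 243.3], [340, 240, 6, 8, 38])]
```

View pics/c5.png

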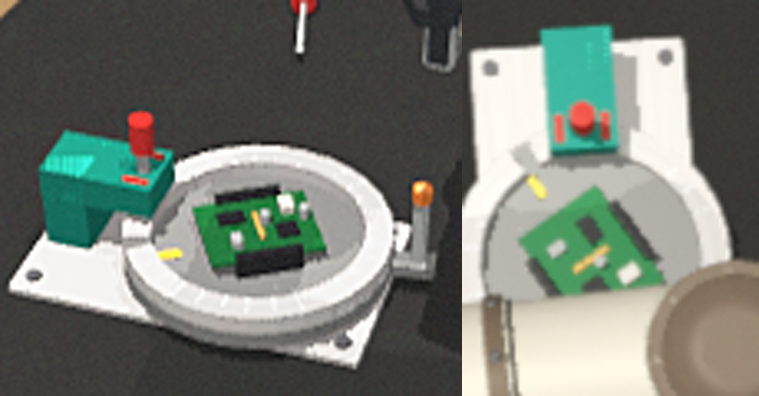

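The pin stands in the guide hole with its head centre at side (257.6,225.1), matching riding height. The post is untouched. I lower the closed fingers on the post's -y side.

>>> servo_tool(
  steps=[
    {"hand": 255, "dx": 0.0065, "dy": -0.004, "dz": 0.03, "roll": 0},
    {"hand": 255, "dx": 0, "dy": 0, "dz": 0.04, "roll": 0},
    {"hand": 255, "dx": 0, "dy": 0, "dz": 0.03, "roll": 0},
    {"hand": 255, "dx": 0, "dy": 0, "dz": 0.015, "roll": 0},
    {"hand": 255, "dx": 0, "dy": 0, "dz": 0, "roll": 0},
    {"hand": 255, "dx": 0, "dy": 0, "dz": 0, "roll": 0},
  ],
  squeeze=60,
)

```text
time: 11.68
tcp_pos: [465.9, -99.3, 82.2]
orientation: [-0.0, 1.0, -0.0, 0.001]
wrist_force: [0.0, -0.8, 0.5]
width: -0.3
finger_force: 0.0
```

>>> servo_tool(
  steps=[
    {"hand": 255, "dx": 0, "dy": 0.004, "dz": 0, "roll": 0},
    {"hand": 255, "dx": 0, "dy": 0.004, "dz": 0, "roll": 0},
    {"hand": 255, "dx": 0, "dy": 0.003, "dz": 0, "roll": 0},
    {"hand": 255, "dx": 0, "dy": 0.003, "dz": 0, "roll": 0},
    {"hand": 255, "dx": 0, "dy": 0.002, "dz": 0, "roll": 0},
    {"hand": 255, "dx": 0, "dy": 0.002, "dz": 0, "roll": 0},
    {"hand": 255, "dx": 0, "dy": 0.002, "dz": 0, "roll": 0},
  ],
)

```text
time: 12.55
tcp_pos: [464.7, -79.3, 81.8]
orientation: [0.0, 1.0, 0.0, 0.0]
wrist_force: [0.5, -0.1, -0.3]
width: 0.1
finger_force: 0.0
```

>>> servo_tool(
  steps=[
    {"hand": 255, "dx": 0, "dy": 0.002, "dz": 0, "roll": 0},
    {"hand": 255, "dx": 0, "dy": 0.002, "dz": 0, "roll": 0},
    {"hand": 255, "dx": 0, "dy": 0.0025, "dz": 0, "roll": 0},
    {"hand": 255, "dx": 0, "dy": 0.0025, "dz": 0, "roll": 0},
    {"hand": 255, "dx": 0, "dy": 0.0025, "dz": 0, "roll": 0},
    {"hand": 255, "dx": 0, "dy": 0.0025, "dz": 0, "roll": 0},
    {"hand": 255, "dx": 0, "dy": 0.0025, "dz": 0, "roll": 0},
    {"hand": 255, "dx": 0, "dy": 0.0025, "dz": 0, "roll": 0},
  ],
)

```text
time: 13.55
tcp_pos: [464.2, -60.4, 81.7]
orientation: [0.0, 1.0, -0.0, -0.001]
wrist_force: [-3.0, -2.3, 3.5]
width: 0.1
finger_force: 2.3
```

```bash
cat > st.py <<'E'
from h import *
S=r.read_camera("side");o=r.get_obs();print(o['tcp_pos'].round(1),o['wrist_force'].round(1))
print("head",[b for b in blobs(S,(0,130,70),(8,255,255),(230,190,300,260)) if b[1][4]>40],"mark",blobs(S,(23,100,120),(34,255,255),(225,225,340,290)),"cap",blobs(S,(9,120,120),(22,255,255),(300,225,370,290),12))
ax=np.array([579.9,-24.3])
for b in blobs(S,(23,100,120),(34,255,255),(225,225,340,290)):
    p=plane("side",b[0],27); d=p[:2]-ax; print("mark?",p.round(1),np.hypot(*d).round(1),np.arctan2(d[1],d[0]).round(3))
E
python3 st.py
```

```text
[464.5 -60.1  81.8] [-4.  -0.8  3.6]
head [([257.1, 226.3], [253, 220, 11, 14, 100])] mark [([292.8, 253.4], [292, 252, 2, 4, 5]), ([265.3, 259.7], [262, 259, 8, 3, 19])] cap [([341.6, 247.3], [339, 244, 7, 7, 37])]
mark? [589. -38.  27.] 16.4 -0.985
mark? [641.5  10.7  27. ] 70.8 0.516
```

>>> servo_tool(
  steps=[
    {"hand": 255, "dx": 0, "dy": 0.003, "dz": 0, "roll": 0},
    {"hand": 255, "dx": 0, "dy": 0.003, "dz": 0, "roll": 0},
    {"hand": 255, "dx": 0, "dy": 0.003, "dz": 0, "roll": 0},
    {"hand": 255, "dx": 0, "dy": 0.003, "dz": 0, "roll": 0},
    {"hand": 255, "dx": 0, "dy": 0.003, "dz": 0, "roll": 0},
    {"hand": 255, "dx": 0, "dy": 0.003, "dz": 0, "roll": 0},
    {"hand": 255, "dx": 0, "dy": 0.003, "dz": 0, "roll": 0},
    {"hand": 255, "dx": 0, "dy": 0.003, "dz": 0, "roll": 0},
  ],
)

```text
time: 14.6
tcp_pos: [464.9, -36.2, 81.8]
orientation: [0.0, 1.0, 0.0, 0.0]
wrist_force: [-2.5, -2.2, 3.8]
width: -0.3
finger_force: 1.8
```

```bash
python3 st.py
```

```text
[465.1 -35.9  81.9] [-2.  -1.3  2.9]
head [([257.0, 226.1], [253, 220, 11, 13, 99])] mark [([265.1, 256.2], [262, 255, 8, 3, 18])] cap [([338.5, 253.2], [336, 250, 7, 7, 36])]
mark? [647.9  -1.3  27. ] 71.8 0.326
```

>>> servo_tool(
  steps=[
    {"hand": 255, "dx": 0, "dy": 0.0015, "dz": 0, "roll": 0},
    {"hand": 255, "dx": 0, "dy": 0.0015, "dz": 0, "roll": 0},
    {"hand": 255, "dx": 0, "dy": 0.0015, "dz": 0, "roll": 0},
    {"hand": 255, "dx": 0, "dy": 0.0015, "dz": 0, "roll": 0},
    {"hand": 255, "dx": 0, "dy": 0.0015, "dz": 0, "roll": 0},
    {"hand": 255, "dx": 0, "dy": 0.0015, "dz": 0, "roll": 0},
    {"hand": 255, "dx": 0, "dy": 0.0015, "dz": 0, "roll": 0},
    {"hand": 255, "dx": 0, "dy": 0.0015, "dz": 0, "roll": 0},
  ],
)

```text
time: 15.65
tcp_pos: [465.3, -24.2, 82.0]
orientation: [0.0, 1.0, 0.0, 0.001]
wrist_force: [0.9, -1.8, 1.1]
width: 0.0
finger_force: 1.2
```

```bash
python3 st.py
```

```text
[465.4 -24.1  82. ] [ 1.1 -1.5  1.5]
head [([257.0, 226.1], [253, 220, 11, 13, 99])] mark [([267.0, 254.5], [265, 254, 5, 2, 10])] cap [([336.3, 256.3], [334, 253, 6, 7, 34])]
mark? [646.5  -9.1  27. ] 68.3 0.225
```

>>> servo_tool(
  steps=[
    {"hand": 255, "dx": 0, "dy": 0.001, "dz": 0, "roll": 0},
    {"hand": 255, "dx": 0, "dy": 0.001, "dz": 0, "roll": 0},
    {"hand": 255, "dx": 0, "dy": 0.001, "dz": 0, "roll": 0},
    {"hand": 255, "dx": 0, "dy": 0.001, "dz": 0, "roll": 0},
    {"hand": 255, "dx": 0, "dy": 0.001, "dz": 0, "roll": 0},
  ],
)

```text
time: 16.32
tcp_pos: [465.0, -19.3, 81.9]
orientation: [0.0, 1.0, 0.0, 0.0]
wrist_force: [2.2, -1.8, 2.0]
width: 0.2
finger_force: 1.6
```

```bash
python3 st.py
```

```text
[465.  -19.2  81.9] [ 2.3 -2.   2.3]
head [([257.0, 226.2], [253, 220, 11, 14, 102])] mark [([267.4, 253.9], [265, 253, 5, 3, 12])] cap [([335.3, 257.4], [333, 254, 6, 7, 35])]
mark? [646.6 -11.6  27. ] 67.9 0.188
```

>>> servo_tool(
  steps=[
    {"hand": 255, "dx": 0, "dy": 0.001, "dz": 0, "roll": 0},
    {"hand": 255, "dx": 0, "dy": 0.001, "dz": 0, "roll": 0},
    {"hand": 255, "dx": 0, "dy": 0.001, "dz": 0, "roll": 0},
  ],
)

```text
time: 16.75
tcp_pos: [464.9, -16.4, 81.9]
orientation: [0.0, 1.0, 0.0, 0.0]
wrist_force: [3.2, -3.8, 3.1]
width: -0.2
finger_force: 1.7
```

```bash
python3 st.py
```

```text
[464.9 -16.3  81.9] [ 3.  -1.   1.5]
head [([256.9, 226.3], [253, 220, 11, 14, 99])] mark [([267.1, 253.2], [264, 252, 7, 3, 12])] cap [([334.5, 258.1], [332, 255, 6, 7, 37])]
mark? [648.5 -13.8  27. ] 69.4 0.152
```

>>> servo_tool(
  steps=[
    {"hand": 255, "dx": 0, "dy": 0.001, "dz": 0, "roll": 0},
    {"hand": 255, "dx": 0, "dy": 0.001, "dz": 0, "roll": 0},
    {"hand": 255, "dx": 0, "dy": 0.001, "dz": 0, "roll": 0},
  ],
)

```text
time: 17.18
tcp_pos: [464.8, -13.4, 81.8]
orientation: [0.0, 1.0, 0.0, 0.0]
wrist_force: [3.3, -2.1, 2.3]
width: 0.3
finger_force: 1.8
```

```bash
python3 st.py
```

```text
[464.8 -13.3  81.8] [ 3.5 -1.4  2.9]
head [([257.4, 229.9], [254, 223, 10, 14, 94])] mark [([267.7, 253.1], [266, 252, 5, 3, 12])] cap [([333.9, 258.5], [331, 256, 7, 6, 31])]
mark? [647.3 -14.7  27. ] 68.1 0.141
```

The pin has dropped by itself: its head is at row 229.9, about 14 mm lower. I go on pushing gently until it bears.

>>> servo_tool(
  steps=[
    {"hand": 255, "dx": 0, "dy": 0.0005, "dz": 0, "roll": 0},
    {"hand": 255, "dx": 0, "dy": 0.0005, "dz": 0, "roll": 0},
    {"hand": 255, "dx": 0, "dy": 0.0005, "dz": 0, "roll": 0},
    {"hand": 255, "dx": 0, "dy": 0.0005, "dz": 0, "roll": 0},
  ],
)

```text
time: 17.73
tcp_pos: [464.7, -11.4, 81.8]
orientation: [0.0, 1.0, 0.0, 0.0]
wrist_force: [3.7, -0.6, 2.7]
width: -0.3
finger_force: 1.9
```

>>> servo_tool(
  steps=[
    {"hand": 255, "dx": 0, "dy": 0.0005, "dz": 0, "roll": 0},
    {"hand": 255, "dx": 0, "dy": 0.0005, "dz": 0, "roll": 0},
  ],
)

```text
time: 17.98
tcp_pos: [464.8, -10.4, 81.8]
orientation: [0.0, 1.0, 0.0, 0.0]
wrist_force: [3.3, -2.3, 2.9]
width: -0.1
finger_force: 1.9
```

>>> servo_tool(
  steps=[
    {"hand": 255, "dx": 0, "dy": 0.0005, "dz": 0, "roll": 0},
    {"hand": 255, "dx": 0, "dy": 0.0005, "dz": 0, "roll": 0},
  ],
)

```text
time: 18.23
tcp_pos: [464.8, -9.4, 81.8]
orientation: [0.0, 1.0, 0.0, 0.0]
wrist_force: [3.1, -1.8, 3.4]
width: -0.1
finger_force: 2.0
```

>>> servo_tool(
  steps=[
    {"hand": 255, "dx": 0, "dy": 0.0005, "dz": 0, "roll": 0},
    {"hand": 255, "dx": 0, "dy": 0.0005, "dz": 0, "roll": 0},
  ],
)

```text
time: 18.48
tcp_pos: [464.8, -8.4, 81.8]
orientation: [0.0, 1.0, -0.0, 0.0]
wrist_force: [4.3, -3.9, 2.9]
width: -0.1
finger_force: 2.3
```

>>> servo_tool(
  steps=[
    {"hand": 255, "dx": 0, "dy": 0.0005, "dz": 0, "roll": 0},
    {"hand": 255, "dx": 0, "dy": 0, "dz": 0, "roll": 0},
  ],
)

```text
time: 18.73
tcp_pos: [464.9, -8.0, 81.8]
orientation: [0.0, 1.0, -0.0, 0.0]
wrist_force: [3.6, -3.8, 3.4]
width: 0.2
finger_force: 2.5
```

>>> servo_tool(
  steps=[
    {"hand": 255, "dx": 0, "dy": 0.0005, "dz": 0, "roll": 0},
    {"hand": 255, "dx": 0, "dy": 0, "dz": 0, "roll": 0},
  ],
)

```text
time: 18.98
tcp_pos: [464.9, -7.7, 81.9]
orientation: [0.0, 1.0, -0.0, 0.0]
wrist_force: [4.2, -5.0, 2.8]
width: 0.3
finger_force: 4.1
```

>>> servo_tool(
  steps=[
    {"hand": 255, "dx": 0, "dy": 0.0005, "dz": 0, "roll": 0},
    {"hand": 255, "dx": 0, "dy": 0, "dz": 0, "roll": 0},
  ],
)

```text
time: 19.23
tcp_pos: [465.0, -7.4, 81.9]
orientation: [0.0, 1.0, -0.0, 0.0]
wrist_force: [4.9, -5.6, 3.1]
width: -0.3
finger_force: 4.7
```

>>> servo_tool(
  steps=[
    {"hand": 255, "dx": 0, "dy": 0.0005, "dz": 0, "roll": 0},
    {"hand": 255, "dx": 0, "dy": 0, "dz": 0, "roll": 0},
  ],
)

```text
time: 19.48
tcp_pos: [465.0, -7.1, 81.9]
orientation: [0.0, 1.0, -0.0, 0.0]
wrist_force: [5.2, -7.9, 2.9]
width: -0.0
finger_force: 5.3
```

>>> servo_tool(
  steps=[
    {"hand": 255, "dx": 0, "dy": 0.0005, "dz": 0, "roll": 0},
    {"hand": 255, "dx": 0, "dy": 0, "dz": 0, "roll": 0},
  ],
)

```text
time: 19.73
tcp_pos: [465.0, -6.9, 81.9]
orientation: [0.0, 1.0, -0.001, 0.0]
wrist_force: [5.4, -8.1, 3.1]
width: 0.2
finger_force: 6.2
```

>>> servo_tool(
  steps=[
    {"hand": 255, "dx": 0, "dy": 0.0005, "dz": 0, "roll": 0},
    {"hand": 255, "dx": 0, "dy": 0, "dz": 0, "roll": 0},
  ],
)

```text
time: 19.98
tcp_pos: [465.1, -6.6, 81.9]
orientation: [0.0, 1.0, -0.001, 0.0]
wrist_force: [6.4, -11.0, 2.2]
width: 0.3
finger_force: 6.9
```

>>> servo_tool(
  steps=[
    {"hand": 255, "dx": 0, "dy": 0.0002, "dz": 0, "roll": 0},
    {"hand": 255, "dx": 0, "dy": 0, "dz": 0, "roll": 0},
    {"hand": 255, "dx": 0, "dy": 0, "dz": 0, "roll": 0},
    {"hand": 255, "dx": 0, "dy": 0, "dz": 0, "roll": 0},
    {"hand": 255, "dx": 0, "dy": 0, "dz": 0, "roll": 0},
  ],
)

```text
time: 20.6
tcp_pos: [465.1, -6.6, 81.9]
orientation: [0.0, 1.0, -0.001, 0.0]
wrist_force: [6.9, -11.3, 3.0]
width: -0.1
finger_force: 7.2
```

>>> servo_tool(
  steps=[
    {"hand": 255, "dx": 0, "dy": 0, "dz": 0, "roll": 0},
    {"hand": 255, "dx": 0, "dy": 0, "dz": 0, "roll": 0},
    {"hand": 255, "dx": 0, "dy": 0, "dz": 0, "roll": 0},
    {"hand": 255, "dx": 0, "dy": 0, "dz": 0, "roll": 0},
    {"hand": 255, "dx": 0, "dy": 0, "dz": 0, "roll": 0},
  ],
)

```text
time: 21.22
tcp_pos: [465.1, -6.5, 81.9]
orientation: [0.0, 1.0, -0.001, 0.0]
wrist_force: [6.8, -12.7, 1.4]
width: 0.1
finger_force: 7.2
```

```bash
python3 st.py
```

```text
[465.1  -6.6  81.9] [  6.1 -11.7   1.8]
head [([256.9, 231.5], [252, 224, 12, 17, 111])] mark [([267.8, 252.1], [265, 251, 6, 3, 12])] cap [([332.1, 260.3], [330, 257, 6, 7, 30])]
mark? [648.8 -18.4  27. ] 69.1 0.086
```

Held at about 10 N tangential for over a second with the pin home. I back off and lift clear.

>>> servo_tool(
  steps=[
    {"hand": 255, "dx": 0, "dy": -0.002, "dz": 0, "roll": 0},
    {"hand": 255, "dx": 0, "dy": -0.004, "dz": 0, "roll": 0},
    {"hand": 255, "dx": 0, "dy": -0.015, "dz": 0, "roll": 0},
    {"hand": 255, "dx": 0, "dy": -0.02, "dz": 0, "roll": 0},
    {"hand": 255, "dx": 0, "dy": -0.02, "dz": -0.02, "roll": 0},
    {"hand": 255, "dx": 0, "dy": -0.03, "dz": -0.04, "roll": 0},
    {"hand": 255, "dx": 0, "dy": -0.04, "dz": -0.04, "roll": 0},
    {"hand": 255, "dx": 0, "dy": -0.05, "dz": -0.01, "roll": 0},
  ],
)

```text
time: 22.28
tcp_pos: [464.8, -187.6, 194.1]
orientation: [-0.001, 1.0, 0.0, 0.002]
wrist_force: [0.8, 0.3, -0.3]
width: -0.1
finger_force: 0.0
```

>>> servo_tool(
  steps=[
    {"hand": 255, "dx": 0, "dy": -0.03, "dz": 0, "roll": 0},
    {"hand": 255, "dx": 0, "dy": 0, "dz": 0, "roll": 0},
    {"hand": 255, "dx": 0, "dy": 0, "dz": 0, "roll": 0},
    {"hand": 255, "dx": 0, "dy": 0, "dz": 0, "roll": 0},
  ],
)

```text
time: 22.78
tcp_pos: [464.3, -215.5, 191.4]
orientation: [-0.0, 1.0, 0.0, -0.001]
wrist_force: [0.3, 0.3, 0.4]
width: 0.2
finger_force: 0.0
```

```bash
python3 st.py
python3 - <<'E'
from h import *
S=r.read_camera("side");T=r.read_camera("top")
c=lambda im,x0,y0,x1,y1,s:cv2.resize(im[y0:y1,x0:x1],None,fx=s,fy=s,interpolation=cv2.INTER_CUBIC)
cv2.imwrite("pics/c6.png",np.hstack([c(S,215,185,355,305,3.3),c(T,275,145,365,265,3.3)])[:,:,::-1])
E
```

```text
[ 464.4 -215.4  191.5] [-0.6 -0.1  0.7]
head [([257.3, 230.2], [253, 224, 11, 14, 94])] mark [([267.9, 252.4], [266, 251, 5, 3, 11])] cap [([332.4, 259.7], [330, 256, 6, 8, 36])]
mark? [648.  -17.4  27. ] 68.5 0.101
```

View pics/c6.png

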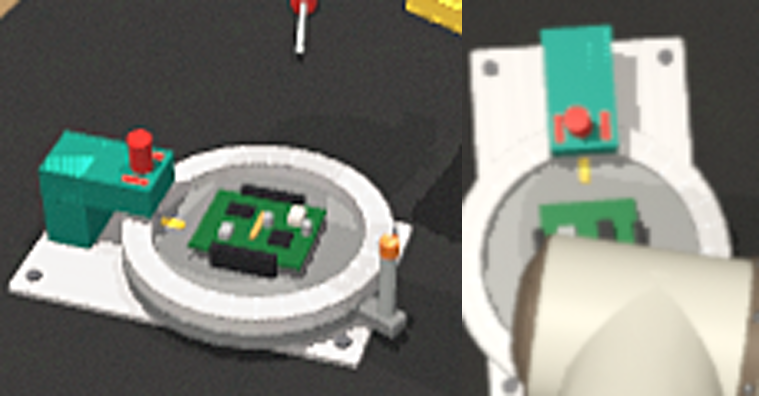

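The pin sits home with its head just above the bridge (side (257,230)). The mark is at the bushing, the post is free and the arm is clear, so I hand in.

```bash
python3 -c "
from bench import r
print(r.hand_in())"
```

```text
the job is handed in; nothing more can be done
None
```

The job is handed in: the pin dropped into the notch by itself and is home, the post was held at about 10 N for over a second and released, no push force I read came near 20 N, and the arm touched nothing else.

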